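Zero the bathroom scale, coming up to the mark from below

ROBOT

A 6-joint arm with a two-finger parallel gripper is mounted at the origin on the work surface. World frame = base frame: x ahead of the robot, y to its left, z up, the work surface at z = 0. Lengths are in m, angles in rad, forces in N, time in s.
With the tool pointing down it reaches from about 0.35 to 0.85 m from the base axis. Payload 8.1 kg.
Tool frame: the origin (TCP) lies at the very end of the fingers, on their centre line; the grasp point (between the pads) lies bot.grip_depth behind it (bot.grip_depth is the distance from the TCP to the grasp point, in m); z points along the fingers, y is the line along which they close (so a half turn about z gives the same grasp; the last joint's range is limited). The gripper opens to 93 mm and grips with 3 to 60 N. Pads are 15 mm wide; open, the fingers measure 128 mm over their backs; the gripper's body (75 mm by 188 mm) begins 65 mm behind the grasp point.
Start: joints at [-1.276, 0.13, 1.488, -0, 1.523, -0.085], TCP at [0.222, -0.557, 0.219] pointing down, gripper open.
Joint ranges: [-2.96, 2.96], [-0.89, 2.26], [0.02, 2.5], [-1.34, 4.48], [0, 2.73], [-2.66, 2.66]. Speed limits (rad/s): [2.39, 2.39, 2.79, 3.14, 3.14, 3.14].

INTERFACE

Orientations are given as a unit quaternion [x, y, z, w].
In Python, from cell import bot, eyes gives the robot as it stands.
- The arm moves only by the tool drive_tool, never from a script. Its argument "motion" is a list that holds one entry, the list of rows, each a list of 6 numbers: the shift along the tool's x, y, z in parts of the range, where 1.0 means 0.4 m, then the turn, a rotation vector about the tool's x, y, z in normalised numbers (1 is 180 degrees). In form: [[[x, y, z, wx, wy, wz], ...]]. A call has 1 to 10 rows; each row is the pose to reach, as a shift and turn from the pose commanded when the call began, along the tool's axes at that moment; what a row does not reach only later rows make up. A row lasts 1/12 s, in which the tool goes at most 41.7 mm and 7.16 degrees, less where a joint would pass 70% of its speed; a pose out of reach is approached as far as the arm can. A shift or turn number past 1, either way, is cut back to 1. A call with a gripper value outside its range is refused whole. "jaw" is the finger opening in m, from 0 to 0.093, set as the call begins (left out, the last holds). The fingers move at their own pace and stop on an object; the grip force is fixed at half the most. Time passes only in rows, so rows that repeat a pose let the fingers close. It gives the time, the measured TCP pose, the force, the opening and the grip force at its end, in the units of the state.
- bot.state(): the state, without advancing time (a new reading comes with each control period).
- eyes.grab_frame(name): name is "scene" or "top" or "wrist"; returns the picture (400x640x3 uint8, red, green, blue); there is no depth.
- eyes.camera_params(name): a dict with "mtx" (3x3 intrinsics, pixels), "k1" (the pictures are not rectified: a ray, as slopes to the right and down, at radius r is drawn at 1 + k1 r^2 times it, then the intrinsics apply), "R" (3x3) and "t" (3): a world point X has camera coordinates R X + t. Camera axes: x right, y down, z forward; pixel columns grow to the right and rows downward; lengths in m; the calibration is good to about 2 mm. A picture is of the moment at which its call begins: read the wrist's pose just before it. camera_params takes no time and is no camera call; for the wrist camera it gives the pose at the moment of the call.
- bot.sign_off(): hands the job in; it is judged then, once.
The state is a dict: "clock": time; "joint_positions": joint angles; "joint_velocities": joint speeds; "joint_torque": joint torques, N m; "position": TCP position; "tcp_rot": TCP orientation; "wrist_force": force on the tool from outside, world axes, zero at the start; "ft_torque": the same for the moment, N m; "finger_gap": opening from 0.0 (shut) to 1.0 (fully open); "gripper_force": force on a finger pad.
Only numpy, scipy, OpenCV 4.12 (cv2) and the standard library are available. Lean on these libraries where they do the work, as an engineer would, in place of code of your own. Each camera call takes 0.05 s, during which the arm holds its last target. There are 200 camera calls.

TASK

The bathroom scale on the washbasin counter shows a few kilos with nothing on it: zero it. Its zero wheel has play in its gear, so roll the wheel back with a gentle finger (never more than about a kilo of push) until the scale reads at least two divisions below the green zero mark, then bring it up to zero from below, to within half a division, and take the finger away with the play still taken up on that side. Then check it by pressing the platform down with about a kilo's weight and letting go, and leave it on zero with everything else on the counter undisturbed.

Things in the scene. Friction and masses are not known exactly. Their poses are not given: they have to be found in the camera images.
- scale: bathroom scale, 340 x 270 x 52 mm; it stands firm and does not slide. Origin: middle of its underside; x runs from the dial end to the far end of the platform, y to the left seen from the robot, z up. White round dial housing (160 mm across, top at 52 mm) at the -x end; black ribbed platform (176 x 262 mm, top at 48 mm) over x from -7 to 169 mm. The zero wheel looks out of a slot in the -x edge
- wheel_front (a point): frontmost point of the zero wheel's rim, 26 mm above the counter, 9 mm out of the housing; axes as the scale's. Meet the rim here slowly (under 10 mm/s) with a fingertip, press along the scale's +x with 6 to 9 N (less slips, 12 N is too much), and draw sideways: to +y raises the reading, to -y lowers it. A flat finger face drives the rim like a rack, 20 mm per rad
- wheel_axis (a point): axis of the zero wheel, a black knurled disc lying flat (upright axis), 40 mm across, 12 mm thick (20 to 32 mm above the counter), only rolled, not gripped. Its rim is hard and runs 1 mm out of true, so the push changes as it turns. It needs 3 N along the rim, stays where left, and has 0.35 rad (7 mm of rim) of play on its pinion: after a reversal the card first stands still
- zero_wheel (a joint): the play between wheel and pinion, rad: 0 when the wheel bears on the pinion in the raising direction (last turned clockwise seen from above), -0.35 when it bears in the lowering direction, between them while the play is being crossed. It is NOT the angle of the wheel
- dial (a joint): what the scale shows when empty, rad: how far the red needle stands from the green zero mark, positive towards the black division lines (clockwise along the card from the mark), negative in the blank gap below zero; one division (1 kg) is 0.05 rad. 1 rad of the wheel, with the play taken up, changes it by 0.25 rad (the card turns against the wheel). Stops at -0.3 and +0.8
- dial_zero (a point): the green zero mark, 20 x 3 mm, on the white dial card, 60 mm from its centre; it turns with the card. Black division lines run clockwise from it, thick ones every ten; before it the card has a blank gap of 5.7 divisions
- dial_center (a point): the centre of the dial card, 44 mm above the counter
- needle_tip (a point): the tip of the red needle, 58 mm from the dial's centre; with the platform free it rests pointing along the scale's -x, towards the wheel (pressing the platform swings it clockwise, 1 division per kilo)
- platform (a joint): how far the platform is pressed down, m; it is sprung: 1 mm per 9.8 N, back to 0 when let go, stops at 5 mm
- press_point (a point): where to press: a point on the top of the platform, 48 mm above the counter, 30 mm in +x from the scale's origin
- brush_mug: blue ceramic tumbler with two toothbrushes, 72 mm across, 95 mm high (brushes to 180 mm), beside the scale; a bystander, origin in the middle of its underside
- tablet_jar: amber jar with a black cap, 58 mm across, 85 mm high, off the right front corner of the scale; a bystander, origin in the middle of its underside
- roll_on: red roll-on deodorant, 44 mm across, 101 mm high, beside the scale; a bystander, origin in the middle of its underside
- foam_can: turquoise shaving-foam can with black cap, 52 mm across, 165 mm high, at the right of the counter; a bystander, origin in the middle of its underside
- sun_lotion: orange bottle with a white cap, 50 mm across, 160 mm high, at the right of the counter; a bystander, origin in the middle of its underside
- soap: cream bar of soap, 75 x 50 x 24 mm, on the left between robot and scale; a bystander, origin in the middle of its underside
- trimmer: black beard trimmer lying down, 145 x 38 x 30 mm; a bystander, origin in the middle of its underside

How it is judged:
By the outcome, as a careful person would: the job done as asked, in the order asked, and still so for the second after the job is handed in, with the robot touching nothing.
It also fails if it takes over 70 s, if anything falls off the work surface, if the arm or the gripper's body presses on something with over 40 N, if the wrist force passes 120 N, or if a joint passes its speed limit or range.

## Working session

There is one attempt and no reset: what is moved stays moved. The work goes in short steps, Python scripts to look and compute and a tool call to move; the robot and the scene stay as the last step left them, time stands still between calls to the robot, and variables do not carry over. Pictures are saved under pics/ and viewed, at most 10 in all, crops included, and the job is handed in when it is done.

Besides the shell and the picture viewer there is one more tool, called after "Request:" as name([rows], argument=value, ...), one row to a line, values as JSON. drive_tool: Moves the arm, as the interface text tells. Its arguments: {"type":"object","properties":{"motion":{"type":"array"},"jaw":{"type":"number"}},"required":["motion"]}

```bash
mkdir -p pics; ls
python3 - <<'E'
from cell import bot, eyes
import cv2, numpy as np
print(bot.state(), bot.grip_depth)
for n in("scene","top"):
    f=eyes.grab_frame(n); cv2.imwrite(f"pics/{n}0.png",f[:,:,::-1]); print(n,eyes.camera_params(n))
E
```

```text
pics
{'clock': 0.0, 'joint_positions': array([-1.27641852e+00,  1.31157685e-01,  1.48929266e+00, -8.80337596e-06,
        1.52301610e+00, -8.54157512e-02]), 'joint_velocities': array([-0.00064538, -0.00040558, -0.0013493 ,  0.00073618, -0.00186337,
        0.00142724]), 'joint_torque': array([ 1.55583446e-03, -5.59836388e+01, -4.91757274e+01,  7.70857651e-02,
        3.54033115e-02, -1.35720325e-04]), 'position': array([ 0.22227584, -0.55667951,  0.2175822 ]), 'tcp_rot': array([ 9.82023253e-01,  1.88757656e-01, -1.02082135e-04, -9.31326393e-04]), 'wrist_force': array([-0.32206068, -0.5268996 , -0.25691808]), 'ft_torque': array([0.04462508, 0.01725139, 0.01750236]), 'gripper_force': 0.0, 'finger_gap': 0.9988773240148614} 0.0188
scene {'mtx': array([[378.26315974,   0.        , 316.87472215],
       [  0.        , 378.26315974, 196.69881396],
       [  0.        ,   0.        ,   1.        ]]), 'k1': -0.08473662731779116, 'R': array([[-0.83597759,  0.54870582,  0.00796123],
       [ 0.46464489,  0.71547682, -0.52172603],
       [-0.29197018, -0.43245213, -0.85307595]]), 't': array([ 0.55229838, -0.07200497,  1.27751523])}
top {'mtx': array([[453.04514859,   0.        , 321.12029083],
       [  0.        , 453.04514859, 197.64253963],
       [  0.        ,   0.        ,   1.        ]]), 'k1': -0.0636222293053528, 'R': array([[-0.0181734 , -0.99943225,  0.02837083],
       [-0.99676035,  0.01588667, -0.0788443 ],
       [ 0.07834882, -0.02971179, -0.99648315]]), 't': array([-0.19784762,  0.54143453,  1.21491812])}
```

View pics/top0.png

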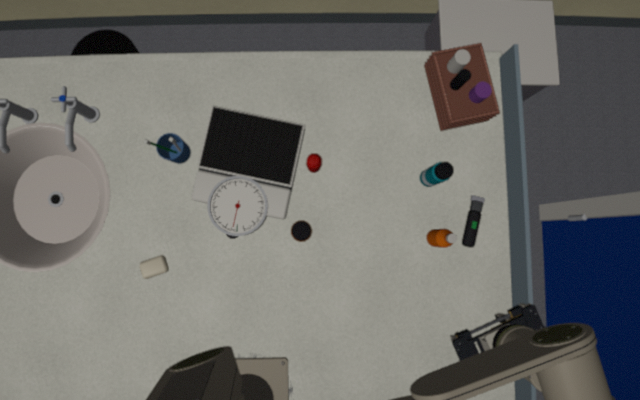

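View pics/scene0.png

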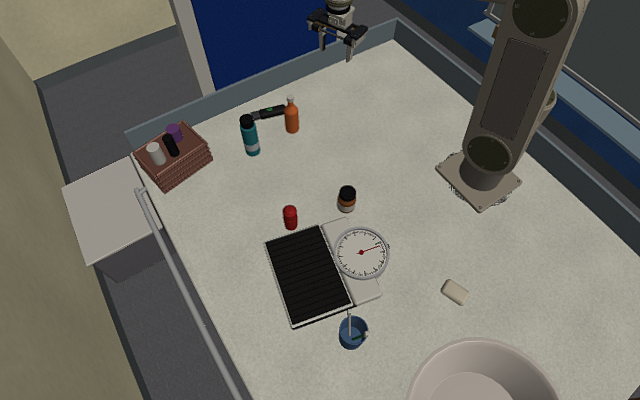

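The top view shows the dial at (238,206), the platform corners near (213,108), (304,125), (290,186) and (200,170), and the wheel near (232,236). The jar is at (301,231), the mug at (172,148), the soap at (153,267) and the roll-on at (314,162).

```bash
cat > h.py <<'E'
from cell import bot, eyes
import cv2, numpy as np
from scipy.spatial.transform import Rotation as Ro
def ray(c,uv):
    uv=np.asarray(uv,float).reshape(-1,2); K=c["mtx"]
    d=cv2.undistortPoints(uv.reshape(-1,1,2),K,np.array([c["k1"],0,0,0.])).reshape(-1,2)
    D=np.c_[d,np.ones(len(d))]@c["R"]; return -c["R"].T@c["t"],D
def onz(c,uv,z):
    o,D=ray(c,uv); return o+D*((z-o[2])/D[:,2])[:,None]
def proj(c,X):
    X=np.atleast_2d(X); return cv2.projectPoints(X.reshape(-1,1,3),cv2.Rodrigues(c["R"])[0],c["t"],c["mtx"],np.array([c["k1"],0,0,0.]))[0].reshape(-1,2)
E
python3 - <<'E'
from h import *
for n,box in(("top",(190,95,315,200)),("scene",(255,215,365,335))):
    c=eyes.camera_params(n); f=cv2.imread(f"pics/{n}0.png"); x0,y0,x1,y1=box
    m=np.zeros(f.shape[:2],np.uint8); m[y0:y1,x0:x1]=(f[y0:y1,x0:x1].max(2)<60)*255
    m=cv2.morphologyEx(m,cv2.MORPH_CLOSE,np.ones((3,3)))
    k=max(cv2.findContours(m,0,cv2.CHAIN_APPROX_NONE)[0],key=cv2.contourArea).reshape(-1,2)
    P=onz(c,k,.048)[:,:2]*1000
    r=cv2.minAreaRect(P.astype(np.float32)); print(n,r)
    hsv=cv2.cvtColor(f,cv2.COLOR_BGR2HSV)
    bx=(200,175,275,245) if n=="top" else (330,220,395,285)
    w=np.zeros(f.shape[:2],bool); w[bx[1]:bx[3],bx[0]:bx[2]]=1
    red=w&((hsv[...,0]<8)|(hsv[...,0]>172))&(hsv[...,1]>130)
    ys,xs=np.nonzero(red); Q=onz(c,np.c_[xs,ys],.046); print("red",len(xs),Q.mean(0),Q[:,0].min(),Q[:,0].max())
    # dial circle: bright
    print("dial", )
c=eyes.camera_params("top")
for nm,uv,z in(("mug",(172,148),.08),("jar",(301,231),.085),("roll",(314,162),.09),("soap",(153,267),.02)): print(nm,onz(c,[uv],z))
c=eyes.camera_params("wrist"); s=bot.state(); R=Ro.from_quat(s["tcp_rot"]).as_matrix()
print("cam in tool",R.T@(-c["R"].T@c["t"]-s["position"]),"axes cols",(R.T@c["R"].T).round(3),c["mtx"][0,0])
E
```

```text
top ((681.7192993164062, -19.051284790039062), (245.33753967285156, 161.86734008789062), 77.15679168701172)
red 9 [0.51921538 0.01875529 0.046     ] 0.5147542944679436 0.5227938940967185
dial
scene ((680.5496826171875, -18.973495483398438), (249.42222595214844, 172.2166290283203), 77.17072296142578)
red 26 [0.51687204 0.01773111 0.046     ] 0.4711982233077247 0.6092240691879798
dial
mug [[0.67079499 0.1845327  0.08      ]]
jar [[ 0.44760138 -0.15168025  0.085     ]]
roll [[ 0.62624104 -0.18823064  0.09      ]]
soap [[0.35697425 0.25219403 0.02      ]]
cam in tool [ 8.34191470e-02 -7.70395449e-05 -1.64886891e-01] axes cols [[ 0.001 -0.955 -0.297]
 [ 1.     0.001  0.   ]
 [-0.    -0.297  0.955]] 291.7805548949912
```

Units first: shifts go in shares of 0.4 m and turns go in shares of 180 degrees. So -0.259 m is -0.6475, -0.247 m is -0.6175, 34.6 degrees is 0.1922.

Request:
drive_tool([
  [[0.025, -0.03, 0, 0, 0, 0.0111], [0.075, -0.0925, 0, 0, 0, 0.0333], [0.1375, -0.17, 0, 0, 0, 0.0556], [0.2, -0.2475, 0, 0, 0, 0.0833], [0.2625, -0.325, 0, 0, 0, 0.1111], [0.325, -0.4025, 0, 0, 0, 0.1389], [0.3875, -0.48, 0, 0, 0, 0.1667], [0.45, -0.555, 0, 0, 0, 0.1922], [0.5, -0.6175, 0, 0, 0, 0.1922], [0.525, -0.6475, 0, 0, 0, 0.1922]],
], jaw=0)

```text
clock: 0.93
position: [0.322, -0.2356, 0.2183]
tcp_rot: [0.994, -0.111, 0.0, -0.001]
wrist_force: [0.7, 0.2, 0.1]
finger_gap: 0.33
gripper_force: 0.0
```

In the tool's units: -0.291 m is -0.7275, -0.28 m is -0.7.

Request:
drive_tool([
  [[0.005, -0.0625, 0, 0, 0, 0], [0.0125, -0.15, 0, 0, 0, 0], [0.02, -0.25, 0, 0, 0, 0], [0.0275, -0.35, 0.025, 0, 0, 0], [0.035, -0.45, 0.075, 0, 0, 0], [0.0425, -0.55, 0.125, 0, 0, 0], [0.05, -0.6375, 0.175, 0, 0, 0], [0.055, -0.7, 0.225, 0, 0, 0], [0.055, -0.7275, 0.25, 0, 0, 0], [0.055, -0.7275, 0.25, 0, 0, 0]],
])

```text
clock: 1.77
position: [0.4054, 0.0424, 0.1154]
tcp_rot: [0.994, -0.11, -0.003, -0.0]
wrist_force: [-0.0, -0.1, 0.5]
finger_gap: 0.003
gripper_force: 0.0
```

Run:
```python
from h import *
s=bot.state(); print(s["position"],s["tcp_rot"],s["wrist_force"],s["joint_positions"])
c=eyes.camera_params("wrist"); f=eyes.grab_frame("wrist"); cv2.imwrite("pics/w1.png",f[:,:,::-1]); np.save("c1.npy",c,allow_pickle=True)
```

```text
[0.40535055 0.04242749 0.11535689] [ 9.93927099e-01 -1.10003108e-01 -2.86853098e-03 -9.37224616e-05] [-0.01859343 -0.10274985  0.54943342] [-2.23126195e-02 -3.38800459e-01  2.11544005e+00  7.04500297e-04
  1.37065156e+00  1.76879494e+00]
```

View pics/w1.png

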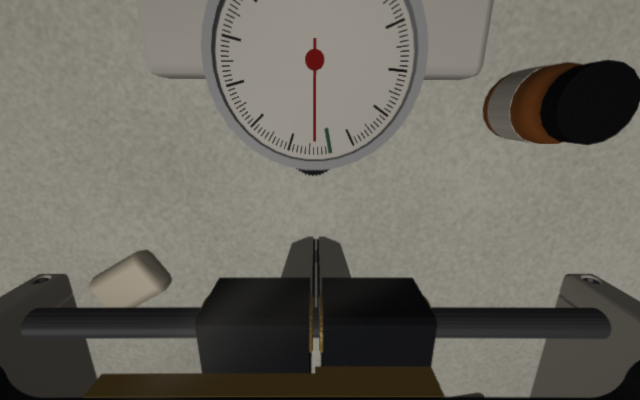

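The wrist view has the needle running from the hub at (314,60) to about (314,140). The green mark is at (328,140), so it reads about +3.5 divisions, and the wheel rim front is at (314,174).

```bash
cat >> h.py <<'E'
def ang(a,b): return np.arctan2(a[0]*b[1]-a[1]*b[0],a@b)
def dial(c,f,yaw=None):
    "f BGR. returns reading rad, hub xy, needle dir deg"
    h=cv2.cvtColor(f,cv2.COLOR_BGR2HSV); H,S,V=h[...,0],h[...,1],h[...,2]
    red=((H<6)|(H>174))&(S>150)&(V>50); 
    n,l,st,_=cv2.connectedComponentsWithStats(red.astype(np.uint8)); 
    k=1+np.argmax(st[1:,4]); red=(l==k)
    gr=(H>55)&(H<90)&(S>60)&(V>30)
    n,l,st,ce=cv2.connectedComponentsWithStats(gr.astype(np.uint8)); k=1+np.argmax(st[1:,4]); gr=(l==k)
    er=cv2.morphologyEx(red.astype(np.uint8),cv2.MORPH_OPEN,cv2.getStructuringElement(2,(9,9)))
    pt=lambda m,z: onz(c,np.argwhere(m)[:,::-1],z)[:,:2]
    hub=pt(er>0,.044).mean(0); R=pt(red,.044)-hub; G=pt(gr,.044)-hub
    r=np.hypot(*R.T); N=R[r>.03]
    # tail is short: keep dominant far points
    nd=N.mean(0); gd=G.mean(0)
    return -ang(gd,nd),hub,np.degrees(np.arctan2(*nd[::-1])),np.hypot(*N.T).max(),np.hypot(*gd),len(G)
E
python3 - <<'E'
from h import *
c=np.load("c1.npy",allow_pickle=True).item(); f=cv2.imread("pics/w1.png")
d=dial(c,f); print(d)
u=np.array([np.cos(np.radians(-12.84)),np.sin(np.radians(-12.84))])
print("wheel front",onz(c,[(314,175)],.026),"pred from hub -.089:",d[1]-.089*u)
print("soap,jar",onz(c,[(130,280)],.012),proj(c,bot.state()["position"]))
E
```

```text
(np.float64(0.1884893847778762), array([0.52172494, 0.01750626]), np.float64(167.10075816175845), np.float64(0.05817812824481774), np.float64(0.05921367614056587), 55)
wheel front [[0.43352016 0.03760132 0.026     ]] pred from hub -.089: [0.43495043 0.03728466]
soap,jar [[0.36291051 0.2512744  0.012     ]] [[317.65275994 250.43992874]]
```

In the tool's units: 0.1 m is 0.25, 0.008 m is 0.02.

Request:
drive_tool([
  [[0, -0.0075, 0.025, 0, 0, 0], [0, -0.015, 0.075, 0, 0, 0], [0.005, -0.0225, 0.125, 0, 0, 0], [0.01, -0.025, 0.175, 0, 0, 0], [0.015, -0.025, 0.2125, 0, 0, 0], [0.02, -0.025, 0.235, 0, 0, 0], [0.025, -0.025, 0.245, 0, 0, 0], [0.025, -0.025, 0.25, 0, 0, 0], [0.025, -0.025, 0.25, 0, 0, 0], [0.025, -0.025, 0.25, 0, 0, 0]],
])

```text
clock: 2.65
position: [0.4204, 0.0473, 0.0196]
tcp_rot: [0.994, -0.112, 0.001, -0.0]
wrist_force: [0.1, 1.1, -0.5]
finger_gap: 0.003
gripper_force: 0.0
```

```bash
cat >> h.py <<'E'
F=np.array([.4342,.0374]); a=np.radians(-12.87); U=np.array([np.cos(a),np.sin(a)]); V=np.array([-U[1],U[0]])
def rep(name=None,look=True):
    s=bot.state(); p=s["position"]; d=p[:2]-F; w=s["wrist_force"]
    print("t %.2f rel x %.1f y %.1f z %.1f mm | F along x %.1f y %.1f z %.1f"%(s["clock"],d@U*1e3,d@V*1e3,p[2]*1e3,w[:2]@U,w[:2]@V,w[2]), "yaw %.1f tilt %s"%(np.degrees(np.arctan2(*Ro.from_quat(s["tcp_rot"]).as_matrix()[[1,0],0])),Ro.from_quat(s["tcp_rot"]).as_matrix()[:2,2].round(4)))
    if look:
        c=eyes.camera_params("wrist"); f=eyes.grab_frame("wrist")[:,:,::-1].copy()
        if name: cv2.imwrite(f"pics/{name}.png",f)
        d=dial(c,f); print("reading rad %.4f div %.2f"%(d[0],d[0]/.05),"hub",d[1].round(4),"needle %.1f"%d[2],"r",d[3:5],d[5])
E
python3 -c "
from h import *
rep('w2')"
```

```text
t 2.65 rel x -15.7 y 6.6 z 19.6 mm | F along x -0.2 y 1.1 z -0.5 yaw -12.9 tilt [ 0.0015 -0.    ]
reading rad 0.1822 div 3.64 hub [0.5218 0.0173] needle 167.2 r (np.float64(0.05882115424759941), np.float64(0.05920946126244481)) 172
```

View pics/w2.png

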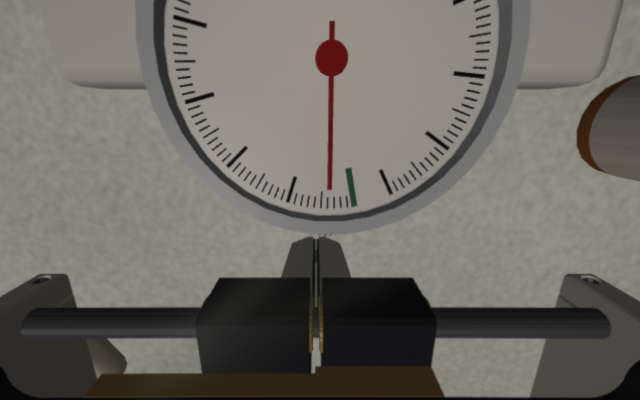

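The dial reads clearly: green mark at (350,187), needle tip at (330,188). The fingertip is in front of the wheel at about (318,238).

In the tool's units: 0.0055 m is 0.0138, 0.005 m is 0.0125.

Request:
drive_tool([
  [[0.0013, -0.0025, 0.0025, 0, 0, 0], [0.0025, -0.0038, 0.005, 0, 0, 0], [0.0038, -0.0038, 0.0075, 0, 0, 0], [0.005, -0.0038, 0.01, 0, 0, 0], [0.0065, -0.0038, 0.0125, 0, 0, 0], [0.008, -0.0038, 0.0125, 0, 0, 0], [0.0095, -0.0038, 0.0125, 0, 0, 0], [0.011, -0.0038, 0.0125, 0, 0, 0], [0.0125, -0.0038, 0.0125, 0, 0, 0], [0.0138, -0.0038, 0.0125, 0, 0, 0]],
])

```text
clock: 3.53
position: [0.4254, 0.0477, 0.0137]
tcp_rot: [0.994, -0.112, 0.0, -0.0]
wrist_force: [0.1, 0.2, -0.1]
finger_gap: 0.001
gripper_force: 0.0
```

```bash
python3 -c "
from h import *
rep(None,False)"
```

```text
t 3.53 rel x -10.9 y 8.1 z 13.7 mm | F along x 0.1 y 0.2 z -0.1 yaw -12.8 tilt [ 0.0001 -0.    ]
```

In the tool's units: 0.0027 m is 0.0068, 0.0024 m is 0.006.

Request:
drive_tool([
  [[0.0008, 0, 0, 0, 0, 0], [0.0015, 0, 0, 0, 0, 0], [0.0023, 0, 0, 0, 0, 0], [0.003, 0, 0, 0, 0, 0], [0.0038, 0, 0, 0, 0, 0], [0.0045, 0, 0, 0, 0, 0], [0.0053, 0, 0, 0, 0, 0], [0.006, 0, 0, 0, 0, 0], [0.0068, 0, 0, 0, 0, 0]],
])

```text
clock: 4.28
position: [0.4273, 0.0473, 0.0135]
tcp_rot: [0.994, -0.112, -0.001, -0.0]
wrist_force: [-5.3, 1.4, 4.5]
finger_gap: 0.007
gripper_force: 2.6
```

Request:
drive_tool([
  [[0, 0, 0, 0, 0, 0], [0, 0, 0, 0, 0, 0]],
])

```text
clock: 4.45
position: [0.4273, 0.0473, 0.0134]
tcp_rot: [0.994, -0.112, -0.001, -0.0]
wrist_force: [-5.3, 0.8, 3.4]
finger_gap: 0.003
gripper_force: 2.6
```

```bash
python3 -c "
from h import *
rep(None,True)"
```

```text
t 4.45 rel x -9.0 y 8.1 z 13.4 mm | F along x -5.3 y -0.4 z 3.4 yaw -12.8 tilt [-0.0013  0.0002]
reading rad 0.1827 div 3.65 hub [0.5216 0.0172] needle 167.1 r (np.float64(0.05867744859727631), np.float64(0.05895781609961237)) 181
```

In the tool's units: 0.004 m is 0.01, 0.0003 m is 0.0008.

Request:
drive_tool([
  [[0.0005, 0, 0, 0, 0, 0], [0.0008, 0.0013, 0, 0, 0, 0], [0.0008, 0.0025, 0, 0, 0, 0], [0.0008, 0.004, 0, 0, 0, 0], [0.0008, 0.0055, 0, 0, 0, 0], [0.0008, 0.007, 0, 0, 0, 0], [0.0008, 0.0085, 0, 0, 0, 0], [0.0008, 0.01, 0, 0, 0, 0]],
])

```text
clock: 5.17
position: [0.4264, 0.0439, 0.0133]
tcp_rot: [0.994, -0.112, -0.001, -0.001]
wrist_force: [-6.4, 4.3, 2.4]
finger_gap: 0.008
gripper_force: 3.4
```

```bash
python3 -c "
from h import *
rep(None,True)"
```

```text
t 5.17 rel x -9.1 y 4.6 z 13.3 mm | F along x -7.2 y 2.7 z 2.4 yaw -12.8 tilt [-0.0018  0.0012]
reading rad 0.1672 div 3.34 hub [0.5216 0.0173] needle 167.2 r (np.float64(0.05877638283079658), np.float64(0.05897976396467805)) 179
```

In the tool's units: 0.0049 m is 0.0123, 0.0042 m is 0.0105.

Request:
drive_tool([
  [[0, 0.0018, 0, 0, 0, 0], [0, 0.0035, 0, 0, 0, 0], [0, 0.0053, 0, 0, 0, 0], [0, 0.007, 0, 0, 0, 0], [0, 0.0088, 0, 0, 0, 0], [0, 0.0105, 0, 0, 0, 0], [0, 0.0123, 0, 0, 0, 0]],
])

```text
clock: 5.8
position: [0.4252, 0.0391, 0.0132]
tcp_rot: [0.994, -0.112, -0.001, -0.001]
wrist_force: [-6.6, 6.2, 3.2]
finger_gap: 0.007
gripper_force: 3.5
```

```bash
python3 -c "
from h import *
rep(None,True)"
```

```text
t 5.80 rel x -9.2 y -0.3 z 13.2 mm | F along x -7.8 y 4.6 z 3.2 yaw -12.8 tilt [-0.002   0.0013]
reading rad 0.1146 div 2.29 hub [0.5217 0.0175] needle 167.1 r (np.float64(0.05882613722354831), np.float64(0.05893342079326896)) 178
```

In the tool's units: 0.0056 m is 0.014, 0.0049 m is 0.0123.

Request:
drive_tool([
  [[0, 0.0018, 0, 0, 0, 0], [0, 0.0035, 0, 0, 0, 0], [-0.0003, 0.0053, 0, 0, 0, 0], [-0.0003, 0.007, 0, 0, 0, 0], [-0.0003, 0.0088, 0, 0, 0, 0], [-0.0003, 0.0105, 0, 0, 0, 0], [-0.0003, 0.0123, 0, 0, 0, 0], [-0.0003, 0.014, 0, 0, 0, 0]],
])

```text
clock: 6.52
position: [0.4236, 0.0337, 0.0132]
tcp_rot: [0.994, -0.112, -0.001, -0.001]
wrist_force: [-6.8, 5.6, 4.7]
finger_gap: 0.005
gripper_force: 4.0
```

```bash
python3 -c "
from h import *
rep(None,True)"
```

```text
t 6.52 rel x -9.5 y -5.9 z 13.2 mm | F along x -7.9 y 3.9 z 4.7 yaw -12.8 tilt [-0.0024  0.0013]
reading rad 0.0456 div 0.91 hub [0.5217 0.0176] needle 167.3 r (np.float64(0.05908715337429712), np.float64(0.059300113726994466)) 171
```

In the tool's units: -0.0135 m is -0.0338, -0.004 m is -0.01.

Request:
drive_tool([
  [[-0.0003, 0.0018, 0, 0, 0, 0], [-0.0003, 0.0035, 0, 0, 0, 0], [-0.0003, 0.005, 0, 0, 0, 0], [-0.0025, 0.005, 0, 0, 0, 0], [-0.0063, 0.005, 0, 0, 0, 0], [-0.01, 0.0025, 0, 0, 0, 0], [-0.01, -0.0075, 0, 0, 0, 0], [-0.01, -0.0175, 0, 0, 0, 0], [-0.01, -0.0275, 0, 0, 0, 0], [-0.01, -0.0338, 0, 0, 0, 0]],
])

```text
clock: 7.4
position: [0.4244, 0.0476, 0.0138]
tcp_rot: [0.994, -0.112, 0.0, -0.0]
wrist_force: [-0.9, -0.3, 0.8]
finger_gap: -0.001
gripper_force: 0.0
```

```bash
python3 -c "
from h import *
rep(None,True)"
```

```text
t 7.40 rel x -11.8 y 7.7 z 13.8 mm | F along x -0.8 y -0.5 z 0.8 yaw -12.8 tilt [0.0006 0.0001]
reading rad 0.0163 div 0.33 hub [0.5217 0.0172] needle 167.2 r (np.float64(0.05933391467760253), np.float64(0.06309236230200788)) 102
```

```bash
sed -i 's/nd=N.mean(0); gd=G.mean(0)/rg=np.hypot(*G.T); G=G[(rg>.0605)\&(rg<.072)]; nd=N.mean(0); gd=G.mean(0)/; s/k=1+np.argmax(st\[1:,4\]); gr=(l==k)$/pass/; ' h.py; python3 -c "
from h import *
rep(None,True)
c=np.load('c1.npy',allow_pickle=True).item();print(dial(c,cv2.imread('pics/w1.png')))
rep(None,True)"
```

```text
t 7.45 rel x -11.9 y 7.9 z 13.8 mm | F along x -0.6 y 0.3 z -0.5 yaw -12.8 tilt [0.0005 0.0002]
reading rad 0.0135 div 0.27 hub [0.5217 0.0172] needle 167.2 r (np.float64(0.05940380238572598), np.float64(0.0647742186380044)) 64
(np.float64(0.18870185168523365), array([0.52172494, 0.01750626]), np.float64(167.10075816175845), np.float64(0.05817812824481774), np.float64(0.06455720815902204), 23)
t 7.50 rel x -12.0 y 7.6 z 13.7 mm | F along x 0.2 y 0.2 z 0.7 yaw -12.8 tilt [0.0002 0.    ]
reading rad 0.0149 div 0.30 hub [0.5217 0.0172] needle 167.2 r (np.float64(0.05898429752300584), np.float64(0.06469795169897662)) 81
```

In the tool's units: 0.0037 m is 0.0093, 0.0005 m is 0.0013.

Request:
drive_tool([
  [[0.0013, 0, 0, 0, 0, 0], [0.0025, 0, 0, 0, 0, 0], [0.0038, 0, 0, 0, 0, 0], [0.005, 0, 0, 0, 0, 0], [0.0058, 0, 0, 0, 0, 0], [0.0065, 0, 0, 0, 0, 0], [0.0073, 0, 0, 0, 0, 0], [0.008, 0, 0, 0, 0, 0], [0.0088, 0, 0, 0, 0, 0], [0.0093, 0, 0, 0, 0, 0]],
])

```text
clock: 8.38
position: [0.4264, 0.0464, 0.0133]
tcp_rot: [0.994, -0.112, -0.001, -0.0]
wrist_force: [-7.2, 2.7, 5.2]
finger_gap: 0.007
gripper_force: 3.6
```

In the tool's units: 0.0052 m is 0.013, 0.001 m is 0.0025.

Request:
drive_tool([
  [[0, 0.001, 0, 0, 0, 0], [0, 0.0025, 0, 0, 0, 0], [0, 0.0043, 0, 0, 0, 0], [0, 0.006, 0, 0, 0, 0], [0, 0.0078, 0, 0, 0, 0], [0, 0.0095, 0, 0, 0, 0], [0, 0.0113, 0, 0, 0, 0], [0, 0.013, 0, 0, 0, 0]],
])

```text
clock: 9.05
position: [0.4253, 0.0419, 0.0132]
tcp_rot: [0.994, -0.112, -0.001, -0.001]
wrist_force: [-5.3, 3.9, 2.8]
finger_gap: 0.004
gripper_force: 3.1
```

```bash
python3 -c "
from h import *
rep(None,True)"
```

```text
t 9.05 rel x -9.7 y 2.4 z 13.2 mm | F along x -6.1 y 2.6 z 2.8 yaw -12.8 tilt [-0.0023  0.0013]
reading rad -0.0334 div -0.67 hub [0.5217 0.0174] needle 167.0 r (np.float64(0.0588559508152519), np.float64(0.06484735327473512)) 77
```

In the tool's units: 0.0052 m is 0.013, 0.0044 m is 0.011.

Request:
drive_tool([
  [[0.0005, 0.0013, 0, 0, 0, 0], [0.0008, 0.003, 0, 0, 0, 0], [0.0008, 0.005, 0, 0, 0, 0], [0.0008, 0.007, 0, 0, 0, 0], [0.0008, 0.009, 0, 0, 0, 0], [0.0008, 0.011, 0, 0, 0, 0], [0.0008, 0.013, 0, 0, 0, 0]],
])

```text
clock: 9.68
position: [0.4241, 0.0368, 0.0131]
tcp_rot: [0.994, -0.112, -0.002, -0.001]
wrist_force: [-6.7, 4.6, 3.9]
finger_gap: 0.002
gripper_force: 3.9
```

```bash
python3 -c "
from h import *
rep(None,True)"
```

```text
t 9.68 rel x -9.7 y -2.8 z 13.1 mm | F along x -7.5 y 3.0 z 3.9 yaw -12.8 tilt [-0.003   0.0015]
reading rad -0.0939 div -1.88 hub [0.5217 0.0175] needle 167.3 r (np.float64(0.05882549621321046), np.float64(0.06446936374103557)) 77
```

In the tool's units: 0.0035 m is 0.0088, 0.0028 m is 0.007.

Request:
drive_tool([
  [[0, 0.0018, 0, 0, 0, 0], [0, 0.0035, 0, 0, 0, 0], [0, 0.0053, 0, 0, 0, 0], [0, 0.007, 0, 0, 0, 0], [0, 0.0088, 0, 0, 0, 0], [0, 0.0088, 0, 0, 0, 0]],
])

```text
clock: 10.23
position: [0.4232, 0.0333, 0.0131]
tcp_rot: [0.994, -0.112, -0.002, -0.0]
wrist_force: [-7.6, 3.7, 5.7]
finger_gap: 0.004
gripper_force: 4.0
```

```bash
python3 -c "
from h import *
rep(None,True)"
```

```text
t 10.23 rel x -9.8 y -6.4 z 13.1 mm | F along x -8.2 y 1.9 z 5.7 yaw -12.8 tilt [-0.0033  0.0013]
reading rad -0.1355 div -2.71 hub [0.5217 0.0177] needle 167.3 r (np.float64(0.05884508007717056), np.float64(0.0647244293740854)) 75
```

In the tool's units: -0.0052 m is -0.013, -0.0045 m is -0.0113.

Request:
drive_tool([
  [[-0.0003, -0.0013, 0, 0, 0, 0], [-0.0003, -0.0025, 0, 0, 0, 0], [-0.0003, -0.0043, 0, 0, 0, 0], [-0.0003, -0.006, 0, 0, 0, 0], [-0.0003, -0.0078, 0, 0, 0, 0], [-0.0003, -0.0095, 0, 0, 0, 0], [-0.0003, -0.0113, 0, 0, 0, 0], [-0.0003, -0.013, 0, 0, 0, 0]],
])

```text
clock: 10.95
position: [0.4244, 0.038, 0.0131]
tcp_rot: [0.994, -0.112, -0.002, -0.0]
wrist_force: [-6.0, 1.5, 4.8]
finger_gap: 0.007
gripper_force: 3.4
```

```bash
python3 -c "
from h import *
rep(None,True)"
```

```text
t 10.95 rel x -9.7 y -1.6 z 13.1 mm | F along x -6.2 y 0.1 z 4.8 yaw -12.8 tilt [-0.0031  0.0004]
reading rad -0.1377 div -2.75 hub [0.5217 0.0175] needle 167.3 r (np.float64(0.058805923414702685), np.float64(0.06461164613258022)) 75
```

In the tool's units: -0.0055 m is -0.0138, -0.002 m is -0.005.

Request:
drive_tool([
  [[0.0005, -0.0015, 0, 0, 0, 0], [0.0005, -0.0033, 0, 0, 0, 0], [0.0005, -0.005, 0, 0, 0, 0], [0.0005, -0.0068, 0, 0, 0, 0], [0.0005, -0.0085, 0, 0, 0, 0], [0.0005, -0.0103, 0, 0, 0, 0], [0.0005, -0.012, 0, 0, 0, 0], [0.0005, -0.0138, 0, 0, 0, 0]],
])

```text
clock: 11.67
position: [0.4255, 0.0428, 0.013]
tcp_rot: [0.994, -0.112, -0.002, 0.0]
wrist_force: [-7.4, -1.4, 5.6]
finger_gap: 0.006
gripper_force: 3.7
```

```bash
python3 -c "
from h import *
rep(None,True)"
```

```text
t 11.67 rel x -9.7 y 3.3 z 13.0 mm | F along x -6.9 y -3.0 z 5.6 yaw -12.8 tilt [-0.0037 -0.0005]
reading rad -0.1128 div -2.26 hub [0.5216 0.0173] needle 167.1 r (np.float64(0.05869255305874063), np.float64(0.06454394232974375)) 73
```

In the tool's units: 0.009 m is 0.0225, 0.006 m is 0.015.

Request:
drive_tool([
  [[0, -0.0023, 0, 0, 0, 0], [0, -0.0045, 0, 0, 0, 0], [0, -0.0068, 0, 0, 0, 0], [0, -0.009, 0, 0, 0, 0], [0, -0.0105, 0, 0, 0, 0], [-0.0038, -0.0105, 0, 0, 0, 0], [-0.01, -0.0105, 0, 0, 0, 0], [-0.01, 0.0025, 0, 0, 0, 0], [-0.01, 0.015, 0, 0, 0, 0], [-0.01, 0.0225, 0, 0, 0, 0]],
])

```text
clock: 12.55
position: [0.4215, 0.0344, 0.0138]
tcp_rot: [0.994, -0.112, 0.0, 0.0]
wrist_force: [-0.1, 0.3, -0.2]
finger_gap: 0.006
gripper_force: 0.0
```

```bash
python3 -c "
from h import *
rep(None,True);rep(None,True)"
```

```text
t 12.55 rel x -11.7 y -5.7 z 13.8 mm | F along x -0.2 y 0.2 z -0.2 yaw -12.8 tilt [ 0.0006 -0.0002]
reading rad -0.0579 div -1.16 hub [0.5218 0.0176] needle 167.3 r (np.float64(0.058757952308119414), np.float64(0.06480618561587968)) 73
t 12.60 rel x -11.7 y -6.0 z 13.8 mm | F along x 1.0 y -0.9 z -0.4 yaw -12.9 tilt [ 0.0005 -0.0004]
reading rad -0.0563 div -1.13 hub [0.5218 0.0176] needle 167.2 r (np.float64(0.05877070089339213), np.float64(0.0645487701015111)) 75
```

In the tool's units: 0.0038 m is 0.0095, 0.0005 m is 0.0013.

Request:
drive_tool([
  [[0.0013, 0, 0, 0, 0, 0], [0.0025, 0, 0, 0, 0, 0], [0.0038, 0, 0, 0, 0, 0], [0.005, 0, 0, 0, 0, 0], [0.0058, 0, 0, 0, 0, 0], [0.0065, 0, 0, 0, 0, 0], [0.0073, 0, 0, 0, 0, 0], [0.008, 0, 0, 0, 0, 0], [0.0088, 0, 0, 0, 0, 0], [0.0095, 0, 0, 0, 0, 0]],
])

```text
clock: 13.48
position: [0.4238, 0.0346, 0.0133]
tcp_rot: [0.994, -0.112, -0.001, -0.0]
wrist_force: [-8.1, 2.9, 5.9]
finger_gap: 0.004
gripper_force: 4.2
```

Request:
drive_tool([
  [[-0.0003, -0.001, 0, 0, 0, 0], [-0.0005, -0.0025, 0, 0, 0, 0], [-0.0005, -0.004, 0, 0, 0, 0], [-0.0005, -0.0055, 0, 0, 0, 0], [-0.0005, -0.007, 0, 0, 0, 0], [-0.0005, -0.0085, 0, 0, 0, 0], [-0.0005, -0.01, 0, 0, 0, 0], [-0.0005, -0.01, 0, 0, 0, 0]],
])

```text
clock: 14.15
position: [0.4246, 0.038, 0.0131]
tcp_rot: [0.994, -0.112, -0.001, 0.0]
wrist_force: [-4.9, -0.3, 1.0]
finger_gap: 0.006
gripper_force: 2.3
```

```bash
python3 -c "
from h import *
rep(None,True);rep(None,True)"
```

```text
t 14.15 rel x -9.5 y -1.5 z 13.1 mm | F along x -4.8 y -1.4 z 1.0 yaw -12.8 tilt [-0.0024 -0.0005]
reading rad -0.0194 div -0.39 hub [0.5217 0.0175] needle 167.1 r (np.float64(0.059114725348060386), np.float64(0.0645221841453309)) 80
t 14.20 rel x -9.5 y -1.6 z 13.1 mm | F along x -3.9 y -2.1 z 2.0 yaw -12.8 tilt [-0.0024 -0.0005]
reading rad -0.0194 div -0.39 hub [0.5217 0.0175] needle 167.1 r (np.float64(0.05911011301145164), np.float64(0.06451755445258676)) 80
```

Request:
drive_tool([
  [[0.0008, 0, 0, 0, 0, 0], [0.0013, -0.0008, 0, 0, 0, 0], [0.0013, -0.002, 0, 0, 0, 0], [0.0013, -0.0033, 0, 0, 0, 0], [0.0013, -0.0043, 0, 0, 0, 0], [0.0013, -0.0043, 0, 0, 0, 0]],
])

```text
clock: 14.75
position: [0.4251, 0.0396, 0.013]
tcp_rot: [0.994, -0.112, -0.001, 0.0]
wrist_force: [-5.4, -0.6, 3.1]
finger_gap: 0.005
gripper_force: 2.8
```

```bash
python3 -c "
from h import *
rep(None,True);rep('w3',True)"
```

```text
t 14.75 rel x -9.3 y 0.1 z 13.0 mm | F along x -5.2 y -1.8 z 3.1 yaw -12.8 tilt [-0.0031 -0.0004]
reading rad -0.0035 div -0.07 hub [0.5216 0.0174] needle 167.3 r (np.float64(0.05935165897720142), np.float64(0.06470385317138685)) 79
t 14.80 rel x -9.3 y 0.1 z 13.0 mm | F along x -5.8 y -2.8 z 3.0 yaw -12.8 tilt [-0.0031 -0.0004]
reading rad -0.0034 div -0.07 hub [0.5217 0.0174] needle 167.3 r (np.float64(0.0593662801900097), np.float64(0.06471857306520731)) 79
```

In the tool's units: -0.1 m is -0.25, -0.008 m is -0.02.

Request:
drive_tool([
  [[-0.0013, 0, 0, 0, 0, 0], [-0.0038, 0, 0, 0, 0, 0], [-0.01, 0, 0, 0, 0, 0], [-0.02, 0, 0, 0, 0, 0], [-0.03, 0, -0.025, 0, 0, 0], [-0.035, 0, -0.075, 0, 0, 0], [-0.035, 0, -0.15, 0, 0, 0], [-0.035, 0, -0.2125, 0, 0, 0], [-0.035, 0, -0.25, 0, 0, 0], [-0.035, 0, -0.25, 0, 0, 0]],
])

```text
clock: 15.68
position: [0.4158, 0.0429, 0.1179]
tcp_rot: [0.994, -0.112, 0.004, -0.0]
wrist_force: [0.1, 0.3, 0.4]
finger_gap: 0.005
gripper_force: 0.0
```

```bash
python3 -c "
from h import *
rep(None,True);rep('w4',True)"
```

```text
t 15.68 rel x -19.2 y 1.3 z 117.9 mm | F along x 0.0 y 0.3 z 0.4 yaw -12.8 tilt [ 0.0076 -0.0001]
reading rad 0.0016 div 0.03 hub [0.5216 0.0174] needle 167.1 r (np.float64(0.05773892051633449), np.float64(0.06469546670953553)) 20
t 15.73 rel x -20.3 y 1.0 z 115.6 mm | F along x 0.2 y -0.4 z 0.4 yaw -12.8 tilt [ 0.005 -0.   ]
reading rad 0.0047 div 0.09 hub [0.5216 0.0175] needle 167.1 r (np.float64(0.057896523086850366), np.float64(0.06458172675651352)) 19
```

View pics/w4.png

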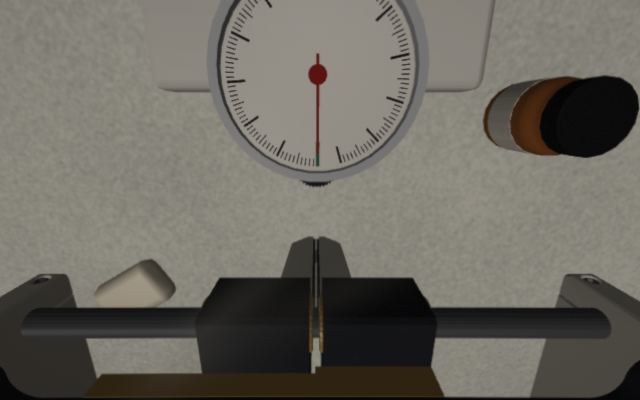

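View pics/w3.png

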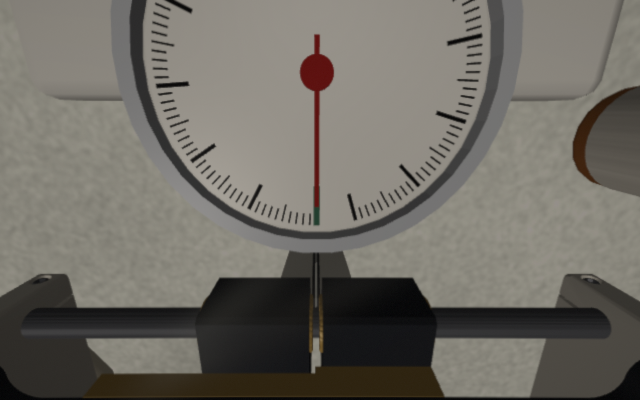

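The needle lies on the green mark in both views: (317,160) in the raised one and (317,215) in the close one. Next is the platform check.

In the tool's units: 0.223 m is 0.5575, 0.038 m is 0.095.

Request:
drive_tool([
  [[0.025, 0, 0, 0, 0, 0], [0.0875, 0, 0, 0, 0, 0], [0.17, 0, 0, 0, 0, 0], [0.255, 0, 0, 0, 0, 0], [0.34, 0, 0, 0, 0, 0], [0.42, 0, 0.0125, 0, 0, 0], [0.4875, 0, 0.0375, 0, 0, 0], [0.5375, 0, 0.07, 0, 0, 0], [0.5575, 0, 0.095, 0, 0, 0], [0.5575, 0, 0.095, 0, 0, 0]],
])

```text
clock: 16.62
position: [0.6285, -0.007, 0.0701]
tcp_rot: [0.994, -0.112, -0.003, 0.0]
wrist_force: [-0.3, 0.8, -0.3]
finger_gap: 0.004
gripper_force: 0.0
```

In the tool's units: 0.019 m is 0.0475, 0.007 m is 0.0175.

Request:
drive_tool([
  [[0, 0, 0.0075, 0, 0, 0], [0, 0, 0.0175, 0, 0, 0], [0, 0, 0.025, 0, 0, 0], [0, 0, 0.0325, 0, 0, 0], [0, 0, 0.04, 0, 0, 0], [0, 0, 0.045, 0, 0, 0], [0, 0, 0.0475, 0, 0, 0], [0, 0, 0.0475, 0, 0, 0]],
])

```text
clock: 17.28
position: [0.6302, -0.0066, 0.0565]
tcp_rot: [0.994, -0.112, -0.0, -0.0]
wrist_force: [0.2, -0.6, -0.5]
finger_gap: 0.003
gripper_force: 0.0
```

```bash
python3 -c "
from h import *
rep(None,False); print(np.array([.6313,-.0076])-bot.state()['position'][:2])"
```

```text
t 17.28 rel x 200.9 y 0.7 z 56.5 mm | F along x 0.3 y -0.5 z -0.5 yaw -12.8 tilt [-0.0001  0.    ]
[ 0.00107797 -0.0009629 ]
```

Now I'll descend in small steps.

In the tool's units: 0.009 m is 0.0225, 0.003 m is 0.0075.

Request:
drive_tool([
  [[0, 0, 0.0038, 0, 0, 0], [0, 0, 0.0075, 0, 0, 0], [0, 0, 0.0113, 0, 0, 0], [0, 0, 0.0138, 0, 0, 0], [0, 0, 0.0163, 0, 0, 0], [0, 0, 0.0188, 0, 0, 0], [0, 0, 0.0213, 0, 0, 0], [0, 0, 0.0225, 0, 0, 0], [0, 0, 0.0225, 0, 0, 0], [0, 0, 0.0225, 0, 0, 0]],
])

```text
clock: 18.12
position: [0.6304, -0.0067, 0.0482]
tcp_rot: [0.994, -0.112, 0.0, 0.0]
wrist_force: [-2.5, 0.9, 4.9]
finger_gap: 0.004
gripper_force: 2.4
```

In the tool's units: 0.0009 m is 0.0023, 0.0006 m is 0.0015.

Request:
drive_tool([
  [[0, 0, 0.0008, 0, 0, 0], [0, 0, 0.0015, 0, 0, 0], [0, 0, 0.0023, 0, 0, 0], [0, 0, 0.0023, 0, 0, 0], [0, 0, 0.0023, 0, 0, 0]],
])

```text
clock: 18.53
position: [0.6304, -0.0067, 0.0477]
tcp_rot: [0.994, -0.112, 0.0, 0.0]
wrist_force: [-4.7, 0.9, 9.2]
finger_gap: 0.005
gripper_force: 4.5
```

```bash
python3 -c "
from h import *
rep(None,False)
for n in ('scene','wrist'): cv2.imwrite(f'pics/{n}p.png',eyes.grab_frame(n)[:,:,::-1])
rep(None,False)"
```

```text
t 18.53 rel x 201.1 y 0.7 z 47.7 mm | F along x -4.8 y -0.2 z 9.2 yaw -12.8 tilt [ 0.     -0.0001]
t 18.63 rel x 201.1 y 0.7 z 47.7 mm | F along x -5.3 y -0.6 z 8.8 yaw -12.8 tilt [ 0.0001 -0.0001]
```

In the tool's units: 0.0001 m is 0.0003.

Request:
drive_tool([
  [[0, 0, 0.0003, 0, 0, 0], [0, 0, 0.0003, 0, 0, 0], [0, 0, 0.0003, 0, 0, 0], [0, 0, 0.0003, 0, 0, 0], [0, 0, 0.0003, 0, 0, 0]],
])

```text
clock: 19.05
position: [0.6305, -0.0067, 0.0477]
tcp_rot: [0.994, -0.112, 0.0, 0.0]
wrist_force: [-5.4, 0.8, 8.8]
finger_gap: 0.004
gripper_force: 4.7
```

In the tool's units: -0.085 m is -0.2125, -0.075 m is -0.1875.

Request:
drive_tool([
  [[0, 0, -0.0013, 0, 0, 0], [0, 0, -0.003, 0, 0, 0], [0, 0, -0.005, 0, 0, 0], [0, 0, -0.01, 0, 0, 0], [0, 0, -0.025, 0, 0, 0], [0, 0, -0.0625, 0, 0, 0], [0, 0, -0.125, 0, 0, 0], [0, 0, -0.1875, 0, 0, 0], [0, 0, -0.2125, 0, 0, 0], [0, 0, -0.2125, 0, 0, 0]],
])

```text
clock: 19.88
position: [0.6329, -0.0069, 0.1357]
tcp_rot: [0.994, -0.112, 0.003, -0.0]
wrist_force: [0.2, 0.5, 0.0]
finger_gap: 0.006
gripper_force: 0.0
```

In the tool's units: -0.22 m is -0.55, -0.215 m is -0.5375.

Request:
drive_tool([
  [[-0.025, 0, 0, 0, 0, 0], [-0.0875, 0, 0, 0, 0, 0], [-0.17, 0, 0, 0, 0, 0], [-0.255, 0, 0, 0, 0, 0], [-0.34, 0, 0, 0, 0, 0], [-0.42, 0, 0, 0, 0, 0], [-0.4875, 0, 0, 0, 0, 0], [-0.5375, 0, 0, 0, 0, 0], [-0.55, 0, 0, 0, 0, 0], [-0.55, 0, 0, 0, 0, 0]],
])

```text
clock: 20.72
position: [0.4147, 0.0425, 0.1305]
tcp_rot: [0.994, -0.112, -0.0, 0.0]
wrist_force: [-0.2, 0.0, -0.2]
finger_gap: 0.007
gripper_force: 0.0
```

```bash
python3 -c "
from h import *
rep(None,True);rep('w5',True)
cv2.imwrite('pics/top1.png',eyes.grab_frame('top')[:,:,::-1])"
```

```text
t 20.72 rel x -20.1 y 0.6 z 130.5 mm | F along x -0.1 y -0.0 z -0.2 yaw -12.8 tilt [-0.001  0.   ]
reading rad 0.0001 div 0.00 hub [0.5216 0.0176] needle 167.3 r (np.float64(0.058355492261836936), np.float64(0.06434043427203093)) 18
t 20.77 rel x -18.9 y 0.6 z 131.1 mm | F along x 0.2 y -0.3 z -0.4 yaw -12.8 tilt [ 0.0002 -0.0001]
reading rad 0.0004 div 0.01 hub [0.5216 0.0175] needle 167.2 r (np.float64(0.05801268292869133), np.float64(0.06445659232875228)) 20
```

View pics/top1.png

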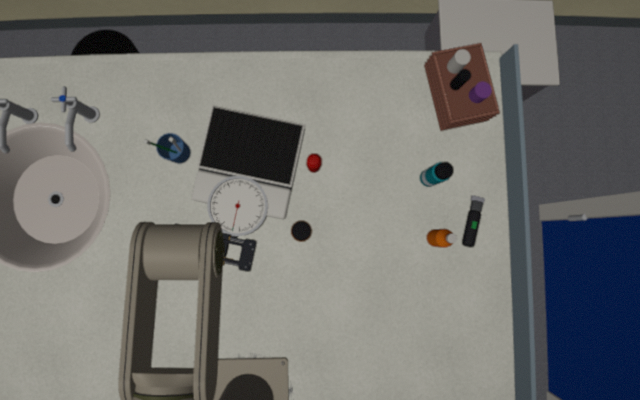

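View pics/w5.png

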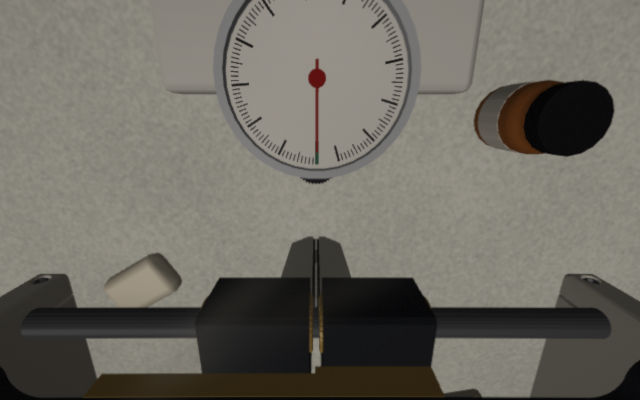

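The needle is on the green mark at (317,160). In the top view the mug (172,148), jar (301,231), roll-on (314,162), can and bottle have not moved, and the soap is in place in the wrist view. I'm handing the job in.

```bash
python3 -c "
from h import *
print(bot.sign_off())"
```

```text
the job is handed in; nothing more can be done
None
```

The scale is zeroed and handed in: I rolled it back to 2.7 divisions below zero, brought it up from below, and after a press of about 9 N on the platform it reads 0.0 divisions (measured from the wrist camera); nothing else on the counter appears to have moved.

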